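Spare filter cartridge into its drawer, sight windows up

ROBOT

A 6-joint arm with a two-finger parallel gripper is mounted at the origin on the work surface. World frame = base frame: x ahead of the robot, y to its left, z up, the work surface at z = 0. Lengths are in mm, angles in degrees, forces in N, time in s.
With the tool pointing down it reaches from about 300 to 850 mm from the base axis. Payload 4.2 kg.
Tool frame: the origin (TCP) lies at the very end of the fingers, on their centre line; the grasp point (between the pads) lies 19 mm behind it (env.grasp_offset is the distance from the TCP to the grasp point, in mm); z points along the fingers, y is the line along which they close (so a half turn about z gives the same grasp; the last joint's range is limited). The gripper opens to 91 mm and grips with 3 to 60 N. Pads are 32 mm wide; open, the fingers measure 118 mm over their backs; the gripper's body (76 mm by 178 mm) begins 60 mm behind the grasp point.
Start: joints at [-67.323, 18.312, 89.639, -0, 72.044, -1.146], TCP at [232.26, -526.021, 213.976] pointing down, gripper open.
Joint ranges: [-177.97, 177.97], [-48.28, 115.42], [12.27, 149.76], [-77.06, 257.06], [2.81, 150.46], [-146.56, 146.56]. Speed limits (degrees/s): [147.25, 147.25, 180, 180, 180, 180].

INTERFACE

Orientations are given as [roll, pitch, yaw] about the fixed x, y, z axes, in that order (R = Rz(yaw) Ry(pitch) Rx(roll)).
In Python, from workcell import env gives the robot as it stands. The module is installed in compiled form; this text tells all that it offers.
- The arm moves only by the tool send_rows, never from a script. Its argument "motion" is a list of rows, each an object of numbers: "tx", "ty", "tz": the shift along the tool's x, y, z in units of 500 mm (1.0 is 500 mm); "rx", "ry", "rz": the turn, a rotation vector about the tool's x, y, z in units of 30 degrees (1.0 is 30 degrees); "gripper": the closure, from -1 (fully open) to 1 (shut). In form: [{"tx": .., "ty": .., "tz": .., "rx": .., "ry": .., "rz": .., "gripper": ..}, ...]. A call has 1 to 12 rows; each row shifts and turns the commanded pose from where the row before left it, along the tool's axes as they then stand; what a row does not reach is not made up. A row lasts 1/8 s, in which the tool goes at most 62.5 mm and 10.7 degrees, less where a joint would pass 70% of its speed; a pose out of reach is approached as far as the arm can. A call with a number of a shift or a turn outside -1 to 1 is refused whole. A call with a gripper value outside its range is refused whole. The fingers move at their own pace and stop on an object; "grip_force" is the grip in N (left out, the last holds). Time passes only in rows, so rows that do not move let the fingers close. It gives the time, the measured TCP pose, the force, the opening and the grip force at its end, in the units of the state.
- env.state(): the state, without advancing time (a new reading comes with each control period).
- env.grab_frame(name): name is "scene" or "top" or "wrist"; returns a dict with "frame" (384x512x3 uint8, red, green, blue), "vertical_fov" (degrees; the focal length in pixels is half the picture's height over the tangent of half this angle, whatever the lens; pixels are square), "cx", "cy" (the principal point, pixels), "k1" (the pictures are not rectified: a ray, as slopes to the right and down, at radius r is drawn at 1 + k1 r^2 times it, then the intrinsics apply), "rvec" (rotation vector, rad) and "tvec" (3), from world to camera coordinates, as OpenCV has them; the wrist camera has in their place "T_tool_cam" (4x4, takes a point from camera to tool coordinates, whose origin is the TCP and whose axes are the flange's). Camera axes: x right, y down, z forward; pixel columns grow to the right and rows downward; lengths in mm; the calibration is good to about 2 mm. A picture is of the moment at which its call begins: read the wrist's pose just before it. There is no depth.
- env.job_done(): hands the job in; it is judged then, once.
The state is a dict: "time_s": time; "qpos": joint angles; "qvel": joint speeds; "effort": joint torques, N m; "ee_pos": TCP position; "ee_rot": TCP orientation; "force": force on the tool from outside, world axes, zero at the start; "torque": the same for the moment, N m; "gripper_width": finger opening in mm; "gripper_force": force on a finger pad.
Only numpy, scipy, OpenCV 4.12 (cv2) and the standard library are available. Lean on these libraries where they do the work, as an engineer would, in place of code of your own. Each camera call takes 0.05 s, during which the arm holds its last target. There are 200 camera calls.

TASK

The spare water-filter cartridge with the six-sided ends lies on the counter with its sight windows turned to one side. Roll it over so that the flat with the windows faces straight up, lay it like that in the open drawer of the beige unit, and slide the drawer fully shut. Leave the tumblers, the bottle stopper and the dipper standing where they are.

Things in the scene. Friction and masses are not known exactly. Their poses are not given: they have to be found in the camera images.
- cartridge_center (a point): Centre of the loose white filter cartridge, 150 mm long, 0.2 to 0.45 kg: two six-sided end blocks (48 mm long, 60.6 mm across flats, 70 mm across corners) joined by a round waist of diameter 30 mm, 54 mm long. It starts on the counter resting on a flat; its centre is then 30.3 mm above what it rests on. Axes: x along the cartridge, z out through the flat with the windows (up when done).
- cartridge_window (a point): Mid-length point in the plane of the windowed flat, 30.3 mm from the cartridge's centre along z; same axes. One flat of the six, the same on both blocks, bears a flush grey-framed dark oblong window (34 x 17 mm) on each block. At the start it is the neighbour of the top flat, on one side or the other: one 60 degree roll brings it up.
- drawer_floor (a point): Centre of the top of the beige drawer's floor, 18 mm above the counter. x points into the unit (the way the drawer shuts), z up. Inside: x -100 to +94 mm, y -102 to +102 mm. Side and back walls rise 30 mm over the floor, the front panel (10 mm thick, outer face at x = -110 mm) 62 mm.
- drawer_front (a point): Middle of the outer edge of the drawer's pull lip: a ledge 110 mm wide (y), 12 mm thick, standing 13 mm out from the front panel, 72 mm above the counter. Axes as for the drawer floor. Pushing here along +x shuts the drawer.
- drawer (a joint): How far the drawer is open (m): 0 fully shut (end stop), 0.165 to 0.19 at the start. About 1.5 N of friction; stays where left. The fixed unit round it is 230 mm deep, 250 mm wide, 112 mm high; its front face stands at x = opening - 110 mm in the drawer floor's frame, so only the drawer's front part is uncovered. Clear height under its top: 84 mm over the drawer floor.
- tumbler_a_rim (a point): Centre of the mouth of a glass tumbler, 70 mm across and 110 mm high, standing on the counter beyond the cartridge. Loose.
- tumbler_b_rim (a point): Centre of the mouth of the other glass tumbler, the same size. Loose.
- stopper: Blue silicone bottle stopper standing on its narrow end, 60 mm across and 60 mm high; origin at the centre of its underside. Loose.
- dipper: Stainless steel dipper standing on its base, bowl 100 mm across and 70 mm high, handle reaching 160 mm from the bowl's axis along its y; origin at the centre of the underside of the bowl. Loose.
Not all that is in view belongs to the job. What is shaped like the part that bears cartridge_center but green or yellow is not meant.

How it is judged (in metres and radians):
At the end, for the whole second after the job is handed in: The cartridge lies flat on the drawer's floor with the windowed flat facing up (within about 9 degrees; its height over the floor within 6 mm), wholly inside the drawer, and the drawer is shut to within 8 mm (angle between cartridge_window's own z axis and vertical below 0.15 rad and z of cartridge_window in the frame of drawer_floor between 0.055 and 0.067 m and x of cartridge_center in the frame of drawer_floor between -0.1 and 0.094 m and y of cartridge_center in the frame of drawer_floor between -0.1 and 0.1 m and value of joint drawer below 0.008 m); the robot touches nothing.
It fails at once if the first tumbler was moved by more than 20 mm or knocked over (distance of tumbler_a_rim from where it was at the start of the episode above 0.02 m).
It fails at once if the second tumbler was moved by more than 20 mm or knocked over (distance of tumbler_b_rim from where it was at the start of the episode above 0.02 m).
It fails at once if the bottle stopper was moved by more than 20 mm or knocked over (distance of stopper from where it was at the start of the episode above 0.02 m).
It fails at once if the dipper was moved by more than 20 mm or knocked over (distance of dipper from where it was at the start of the episode above 0.02 m).
It also fails if it takes over 67 s, if anything falls off the work surface, if the arm or the gripper's body presses on something with over 40 N, if the wrist force passes 120 N, or if a joint passes its speed limit or range.

## Working session

There is one attempt and no reset: what is moved stays moved. The work goes in short steps, Python scripts to look and compute and a tool call to move; the robot and the scene stay as the last step left them, time stands still between calls to the robot, and variables do not carry over. Pictures are saved under pics/ and viewed, at most 10 in all, crops included, and the job is handed in when it is done.

Besides the shell and the picture viewer there is one more tool, called as name([rows], argument=value, ...), one row to a line, values as JSON. send_rows: Moves the arm, as the interface text tells. Shifts and turns lie within -1 to 1; 1 stands for 500 mm of shift or 30 degrees of turn. Its arguments: {"type":"object","properties":{"motion":{"type":"array"},"grip_force":{"type":"number"}},"required":["motion"]}

```bash
mkdir -p pics; cat > h.py <<'E'
import numpy as np, cv2
from workcell import env
from scipy.spatial.transform import Rotation as R
def grab(n,save=None):
    s=env.state(); f=env.grab_frame(n); 
    if save: cv2.imwrite('pics/'+save,cv2.cvtColor(f['frame'],cv2.COLOR_RGB2BGR))
    if 'rvec' in f:
        Rm=cv2.Rodrigues(np.array(f['rvec'],float))[0]; f['Rc']=Rm.T; f['C']=-Rm.T@np.array(f['tvec'],float).ravel()
    else:
        Rt=R.from_euler('xyz',s['ee_rot'],degrees=True).as_matrix(); T=np.array(f['T_tool_cam'])
        f['Rc']=Rt@T[:3,:3]; f['C']=Rt@T[:3,3]+np.array(s['ee_pos'])
    return f
def ray(f,u,v):
    h=f['frame'].shape[0]; F=h/2/np.tan(np.radians(f['vertical_fov'])/2)
    K=np.array([[F,0,f['cx']],[0,F,f['cy']],[0,0,1.]])
    p=cv2.undistortPoints(np.array([[[u,v]]],float),K,np.array([f['k1'],0,0,0.]))[0,0]
    return f['Rc']@np.array([p[0],p[1],1])
def onplane(f,u,v,z):
    d=ray(f,u,v); return f['C']+d*(z-f['C'][2])/d[2]
def tri(f,a,g,b):
    d1,d2=ray(f,*a),ray(g,*b); A=np.stack([d1,-d2],1)
    t=np.linalg.lstsq(A,g['C']-f['C'],rcond=None)[0]
    p,q=f['C']+d1*t[0],g['C']+d2*t[1]; return (p+q)/2,np.linalg.norm(p-q)
E
python3 - <<'E'
from h import *
import pickle
S=grab('scene','s0.png');T=grab('top','t0.png')
pickle.dump((S,T),open('f0.pkl','wb'))
for f in(S,T):print(f['C'],f['vertical_fov'],f['k1'],f['Rc'][:,2])
a=cv2.imread('pics/s0.png');b=cv2.imread('pics/t0.png')
cv2.imwrite('pics/t0b.png',cv2.resize(b,(800,600),interpolation=cv2.INTER_CUBIC))
cv2.imwrite('pics/s0b.png',cv2.resize(a,(800,600),interpolation=cv2.INTER_CUBIC))
print(env.state())
E
```

```text
[1177.91286127  427.17551286  677.24828408] 56.02578160212905 0.03291854877008472 [-0.64090473 -0.48856045 -0.59207247]
[ 505.72753655  -57.98629813 1093.27717565] 53.70819852798213 -0.06470840813933453 [ 0.06841863  0.01754669 -0.99750238]
{'time_s': 0.1, 'qpos': array([-6.73206839e+01,  1.83490586e+01,  8.96973790e+01,  1.21754227e-03,
        7.20424244e+01, -1.14527855e+00]), 'qvel': array([ 0.06765295, -0.00560215, -0.09510327, -0.00272004, -0.09018759,
        0.05181885]), 'effort': array([-4.10916527e-04, -4.13336384e+01, -2.32509792e+01,  7.28727621e-02,
        4.22264845e-02, -4.94307460e-05]), 'ee_pos': array([ 232.11350284, -525.60499716,  213.20730764]), 'ee_rot': array([-1.79911179e+02, -2.93354971e-03,  2.38242161e+01]), 'force': array([-0.15845373,  0.20843387,  0.22710869]), 'torque': array([ 0.02248106, -0.00677553,  0.00227157]), 'gripper_force': 0.0, 'gripper_width': 91.25123611084439}
```

View pics/t0b.png

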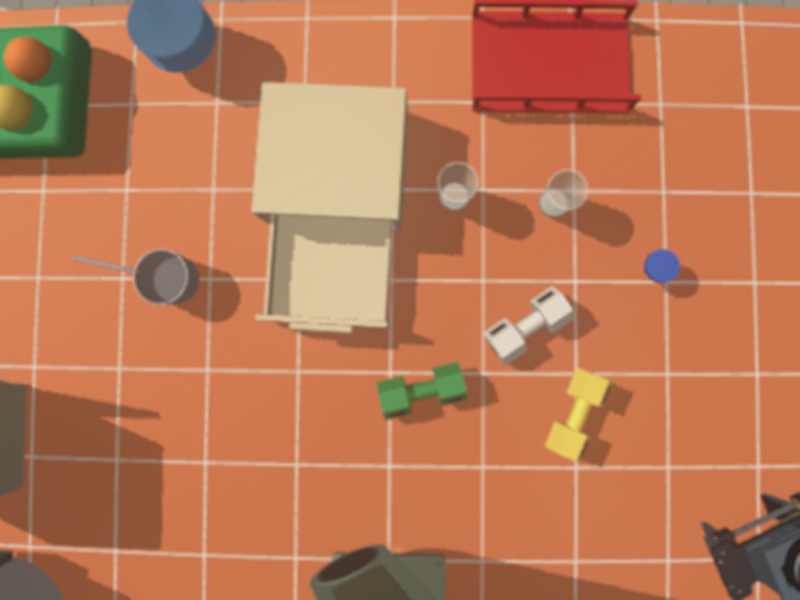

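View pics/s0b.png

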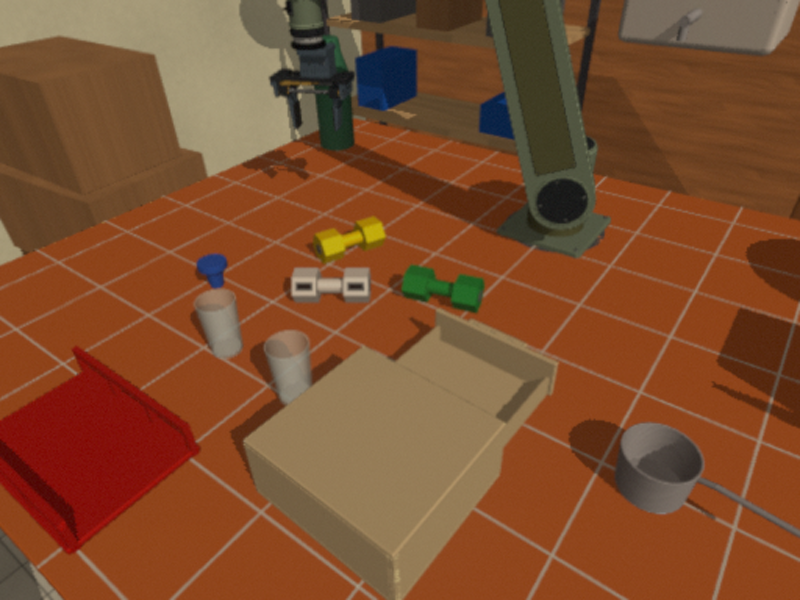

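The top view shows the white cartridge with block centres near (505,340) and (552,308), and its dark windows on the far (+x) side. The drawer opens towards the robot, with its lip near (320,328). The scene view (mirrored side) shows the windows at (304,286) and (356,286), tumblers at (220,320) and (290,365), and the drawer on the right. All pixels are at 800 px width.

```bash
python3 - <<'E'
from h import *
import pickle
S,T=pickle.load(open('f0.pkl','rb'));k=.64
for n,f,roi in(('S',S,(255,395,255,315)),('T',T,(475,585,280,370))):
    hsv=cv2.cvtColor(f['frame'],cv2.COLOR_RGB2HSV)
    m=np.zeros(hsv.shape[:2],np.uint8)
    x0,x1,y0,y1=[int(i*k) for i in roi]
    m[y0:y1,x0:x1]=((hsv[...,1]<75)&(hsv[...,2]>60))[y0:y1,x0:x1]*255
    c=max(cv2.findContours(m,0,2)[0],key=cv2.contourArea); r=cv2.minAreaRect(c)
    print(n,r)
    if n=='T':
        a,b=[np.array(onplane(f,*p,45)) for p in (r[0],r[0])][:2]; print('cart',a)
def p(a): return (a[0]*k,a[1]*k)
print('win L',tri(T,p((497,327)),S,p((356,286))));print('win R',tri(T,p((544,296)),S,p((304,286))))
for n,q,z in(('blkL',(506,337),60),('blkR',(553,305),60),('lipL',(290,328),72),('lipR',(352,331),72),('panelL',(256,318),80),('panelR',(387,324),80),('unitFL',(252,211),112),('unitFR',(398,221),112),('unitBL',(262,84),112),('unitBR',(406,89),112),('tumA',(457,183),110),('tumB',(567,190),110),('stop',(662,266),60),('green',(420,388),60),('yel',(578,413),60)):
    print(n,onplane(T,*p(q),z).round(1))
print('lip tri',tri(T,p((387,324)),S,p((437,311))), tri(T,p((256,318)),S,p((555,362))))
E
```

```text
S ((211.5, 182.0), (20.0, 49.0), 90.0)
T ((338.7520751953125, 207.35487365722656), (24.471757888793945, 56.75542068481445), 55.98065185546875)
cart [ 518.45907701 -249.14127178   45.        ]
win L (array([ 511.41182937, -190.18801335,   46.0945122 ]), np.float64(4.3698616793312945))
win R (array([ 567.52209065, -274.74334211,   44.90407868]), np.float64(1.914695434068928))
blkL [ 495.4 -205.8   60. ]
blkR [ 551.6 -288.    60. ]
lipL [507.9 168.8  72. ]
lipR [503.7  60.9  72. ]
panelL [524.5 226.6  80. ]
panelR [5.162e+02 2.000e-01 8.000e+01]
unitFL [704.8 229.5 112. ]
unitFR [688.3 -18.2 112. ]
unitBL [928.  219.8 112. ]
unitBR [917.7 -29.5 112. ]
tumA [ 754.1 -117.   110. ]
tumB [ 743.6 -302.6  110. ]
stop [ 621.6 -481.9   60. ]
green [406.2 -57.   60. ]
yel [ 365.  -330.6   60. ]
lip tri (array([515.48086196,   1.92189598,  71.00265372]), np.float64(2.9434600612735826)) (array([524.72211482, 227.19356103,  76.49884746]), np.float64(0.7550581225231189))
```

send_rows([
  {"tx":0.094,"ty":-0.0347,"gripper":-1},
  {"tx":0.094,"ty":-0.0347,"gripper":-1},
  {"tx":0.094,"ty":-0.0347,"gripper":-1},
  {"tx":0.094,"ty":-0.0347,"gripper":-1},
  {"tx":0.094,"ty":-0.0347,"gripper":-1},
  {"tx":0.094,"ty":-0.0347,"gripper":-1},
  {"tx":0.094,"ty":-0.0347,"gripper":-1},
  {"tx":0.094,"ty":-0.0347,"gripper":-1},
  {"rz":-0.335,"gripper":-0.1},
  {"rz":-0.335,"gripper":-0.1},
  {"rz":-0.335,"gripper":-0.1},
  {"rz":-0.335,"gripper":-0.1},
])

```text
invalid input at $.motion[0]: expected keys tx, ty, tz, rx, ry, rz, gripper
```

send_rows([
  {"rz":-0.335,"gripper":-0.1},
  {"rz":-0.335,"gripper":-0.1},
  {"rz":-0.335,"gripper":-0.1},
  {"rz":-0.335,"gripper":-0.1},
  {"rz":-0.335,"gripper":-0.1},
  {"rz":-0.335,"gripper":-0.1},
  {"gripper":-0.1},
  {"gripper":-0.1},
])

```text
invalid input at $.motion[0]: expected keys tx, ty, tz, rx, ry, rz, gripper
```

```bash
python3 - <<'E'
from h import *
import pickle
f=grab('wrist','w1.png');pickle.dump(f,open('w1.pkl','wb'))
s=env.state();print(s['ee_pos'],s['ee_rot'],s['qpos'],s['gripper_width'],f['C'])
E
```

```text
[ 232.11965188 -525.67242709  213.32027268] [-1.79925493e+02 -1.00164262e-03  2.38240568e+01] [-6.73217488e+01  1.83432637e+01  8.96892818e+01 -5.13476867e-04
  7.20419669e+01 -1.14564770e+00] 91.11294103483023 [ 308.34128261 -492.89950976  385.66326763]
```

View pics/w1.png

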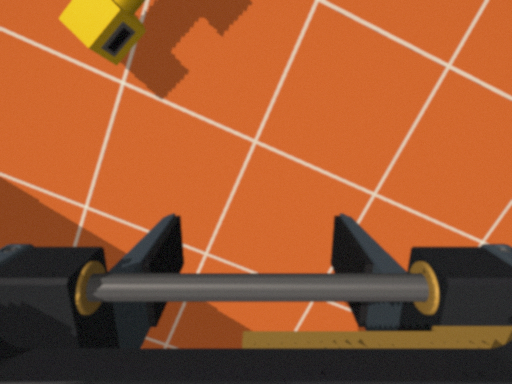

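That picture was taken from the start pose because the moves were refused: every key is required. It shows the yellow block at (105,30). I'm resending with full rows.

send_rows([
  {"tx":0.098,"ty":-0.015,"tz":0,"rx":0,"ry":0,"rz":0,"gripper":-1},
  {"tx":0.098,"ty":-0.015,"tz":0,"rx":0,"ry":0,"rz":0,"gripper":-1},
  {"tx":0.098,"ty":-0.015,"tz":0,"rx":0,"ry":0,"rz":0,"gripper":-1},
  {"tx":0.098,"ty":-0.015,"tz":0,"rx":0,"ry":0,"rz":0,"gripper":-1},
  {"tx":0.098,"ty":-0.015,"tz":0,"rx":0,"ry":0,"rz":0,"gripper":-1},
  {"tx":0.098,"ty":-0.015,"tz":0,"rx":0,"ry":0,"rz":0,"gripper":-1},
  {"tx":0.098,"ty":-0.015,"tz":0,"rx":0,"ry":0,"rz":0,"gripper":-1},
  {"tx":0.098,"ty":-0.015,"tz":0,"rx":0,"ry":0,"rz":0,"gripper":-1},
  {"tx":0,"ty":0,"tz":0,"rx":0,"ry":0,"rz":-0.335,"gripper":-0.1},
  {"tx":0,"ty":0,"tz":0,"rx":0,"ry":0,"rz":-0.335,"gripper":-0.1},
  {"tx":0,"ty":0,"tz":0,"rx":0,"ry":0,"rz":-0.335,"gripper":-0.1},
  {"tx":0,"ty":0,"tz":0,"rx":0,"ry":0,"rz":-0.335,"gripper":-0.1},
])

```text
time_s: 1.65
ee_pos: [566.5, -312.6, 213.4]
ee_rot: [-179.9, -0.0, 64.4]
force: [0.2, -0.7, -0.2]
gripper_width: 54.0
gripper_force: 0.0
```

send_rows([
  {"tx":0,"ty":0,"tz":0,"rx":0,"ry":0,"rz":-0.335,"gripper":-0.1},
  {"tx":0,"ty":0,"tz":0,"rx":0,"ry":0,"rz":-0.335,"gripper":-0.1},
  {"tx":0,"ty":0,"tz":0,"rx":0,"ry":0,"rz":-0.335,"gripper":-0.1},
  {"tx":0,"ty":0,"tz":0,"rx":0,"ry":0,"rz":-0.335,"gripper":-0.1},
  {"tx":0,"ty":0,"tz":0,"rx":0,"ry":0,"rz":-0.335,"gripper":-0.1},
  {"tx":0,"ty":0,"tz":0,"rx":0,"ry":0,"rz":-0.335,"gripper":-0.1},
  {"tx":0,"ty":0,"tz":0,"rx":0,"ry":0,"rz":0,"gripper":-0.1},
  {"tx":0,"ty":0,"tz":0,"rx":0,"ry":0,"rz":0,"gripper":-0.1},
])

```text
time_s: 2.65
ee_pos: [566.6, -312.7, 213.8]
ee_rot: [-180.0, -0.0, 124.2]
force: [0.3, -0.3, 0.6]
gripper_width: 50.5
gripper_force: 0.0
```

```bash
cat > look.py <<'E'
import sys,pickle
from h import *
n=sys.argv[1]
f=grab('wrist',n+'.png');pickle.dump(f,open(n+'.pkl','wb'))
s=env.state();print(s['time_s'],s['ee_pos'],s['ee_rot'],s['qpos'].round(1),s['gripper_width'],f['C'])
E
python3 look.py w2
```

```text
2.7 [ 566.56547167 -312.77849989  213.79944117] [-1.79992204e+02 -1.14075020e-02  1.24210220e+02] [-29.9  24.9  79.4  -0.   75.7 -64.1] 50.00580104309797 [ 520.73340194 -244.83806319  386.23829821]
```

View pics/w2.png

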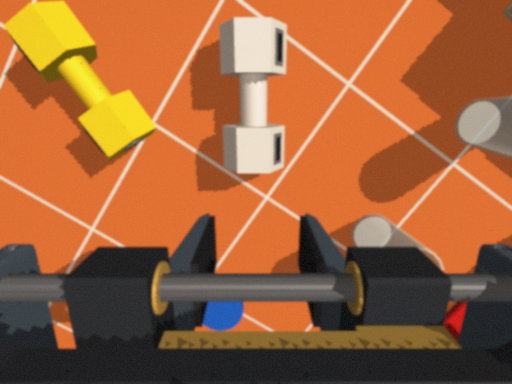

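The wrist view shows the cartridge upright in the picture. Its blocks are at (253,46) and (254,150), the waist is at about (254,99), and the windows are on the right at (280,46) and (278,149).

```bash
python3 - <<'E'
from h import *
import pickle
f=pickle.load(open('w2.pkl','rb'));S,T=pickle.load(open('f0.pkl','rb'))
a=onplane(f,254.5,75,34);b=onplane(f,254,124,34);print('waist ends',a,b,np.linalg.norm(a-b),(a+b)/2)
w1,w2=onplane(f,280,47,45.5),onplane(f,278,149,45.5);d=(w2-w1)[:2];print('win',w1,w2,np.degrees(np.arctan2(d[1],d[0])))
n=np.array([.825,.565]);print('centre',(w1+w2)[:2]/2-26.2*n)
print(tri(f,(280,47),T,(497*.64,327*.64)),tri(f,(278,149),T,(544*.64,296*.64)))
print([onplane(f,*p,0).round() for p in((480,124),(373,232))])
E
```

```text
waist ends [ 505.42201992 -226.30990429   34.        ] [ 533.83302334 -269.30570961   34.        ] 51.534691129857045 [ 519.62752163 -247.80780695   34.        ]
win [ 512.40104569 -190.36813211   45.5       ] [ 570.72279452 -276.06240796   45.5       ] -55.76160808340944
centre [ 519.94692011 -248.01827004]
(array([ 512.63656305, -191.27226626,   51.2199648 ]), np.float64(0.1923752664389504)) (array([ 568.67690073, -274.66034936,   52.61981035]), np.float64(2.465362057106147))
[array([ 765., -115.,    0.]), array([ 751., -300.,    0.])]
```

send_rows([
  {"tx":0.04,"ty":0.014,"tz":0.06,"rx":0,"ry":0,"rz":0,"gripper":-0.1},
  {"tx":0.04,"ty":0.014,"tz":0.06,"rx":0,"ry":0,"rz":0,"gripper":-0.1},
  {"tx":0.04,"ty":0.014,"tz":0.06,"rx":0,"ry":0,"rz":0,"gripper":-0.1},
  {"tx":0.04,"ty":0.014,"tz":0.06,"rx":0,"ry":0,"rz":0,"gripper":-0.1},
  {"tx":0,"ty":0,"tz":0,"rx":0.278,"ry":0,"rz":0,"gripper":-0.1},
  {"tx":0,"ty":0,"tz":0,"rx":0.278,"ry":0,"rz":0,"gripper":-0.1},
  {"tx":0,"ty":0,"tz":0,"rx":0.278,"ry":0,"rz":0,"gripper":-0.1},
  {"tx":0,"ty":0,"tz":0,"rx":0,"ry":0,"rz":0,"gripper":-0.1},
  {"tx":0,"ty":0,"tz":0,"rx":0,"ry":0,"rz":0,"gripper":-0.1},
])

```text
time_s: 3.82
ee_pos: [544.2, -231.2, 94.0]
ee_rot: [-155.1, -0.0, 124.3]
force: [-0.3, 0.4, 0.6]
gripper_width: 50.3
gripper_force: 0.0
```

```bash
cat > rel.py <<'E'
import sys
from h import *
s=env.state();p=np.array([float(x) for x in sys.argv[1:4]])
Rt=R.from_euler('xyz',s['ee_rot'],degrees=True).as_matrix()
print(s['time_s'],s['ee_pos'].round(1),s['ee_rot'].round(1),s['qpos'].round(1)); print('tool shift',(Rt.T@(p-s['ee_pos'])).round(1),'rows',(Rt.T@(p-s['ee_pos'])/500).round(4)); print(Rt.round(3))
E
python3 rel.py 516.5 -250.4 21.2
```

```text
3.825 [ 544.2 -231.2   94. ] [-155.1   -0.   124.3] [-13.9  34.   86.3 -18.8  77.6 -41.2]
tool shift [-0.3  0.1 80.2] rows [-0.0006  0.0002  0.1605]
[[-0.563  0.749 -0.348]
 [ 0.826  0.511 -0.238]
 [ 0.    -0.422 -0.907]]
```

Aligned. Descend, then close.

send_rows([
  {"tx":0,"ty":0,"tz":0.04,"rx":0,"ry":0,"rz":0,"gripper":-0.1},
  {"tx":0,"ty":0,"tz":0.04,"rx":0,"ry":0,"rz":0,"gripper":-0.1},
  {"tx":0,"ty":0,"tz":0.04,"rx":0,"ry":0,"rz":0,"gripper":-0.1},
  {"tx":0,"ty":0,"tz":0.04,"rx":0,"ry":0,"rz":0,"gripper":-0.1},
  {"tx":0,"ty":0,"tz":0,"rx":0,"ry":0,"rz":0,"gripper":-0.1},
])

```text
time_s: 4.45
ee_pos: [514.6, -250.9, 21.4]
ee_rot: [-155.0, -0.1, 124.2]
force: [0.4, 0.1, 0.8]
gripper_width: 50.2
gripper_force: 0.0
```

send_rows([
  {"tx":0,"ty":0,"tz":0,"rx":0,"ry":0,"rz":0,"gripper":1},
  {"tx":0,"ty":0,"tz":0,"rx":0,"ry":0,"rz":0,"gripper":1},
  {"tx":0,"ty":0,"tz":0,"rx":0,"ry":0,"rz":0,"gripper":1},
  {"tx":0,"ty":0,"tz":0,"rx":0,"ry":0,"rz":0,"gripper":1},
  {"tx":0,"ty":0,"tz":0,"rx":0,"ry":0,"rz":0,"gripper":1},
], grip_force=40)

```text
time_s: 5.08
ee_pos: [515.8, -251.4, 23.4]
ee_rot: [-154.8, 0.1, 124.4]
force: [-3.4, -2.9, 6.6]
gripper_width: 29.2
gripper_force: 40.0
```

```bash
python3 rel.py 516.5 -250.4 21.2
```

```text
5.075 [ 515.8 -251.4   23.4] [-1.548e+02  1.000e-01  1.244e+02] [-16.   36.7  93.4 -20.8  67.9 -39.4]
tool shift [0.4 1.9 1.5] rows [0.0009 0.0039 0.0031]
[[-0.565  0.747 -0.351]
 [ 0.825  0.51  -0.242]
 [-0.001 -0.426 -0.905]]
```

send_rows([
  {"tx":0,"ty":-0.017,"tz":-0.036,"rx":0,"ry":0,"rz":0,"gripper":1},
  {"tx":0,"ty":0.0192,"tz":-0.0532,"rx":0,"ry":0,"rz":0,"gripper":1},
  {"tx":0,"ty":0.0192,"tz":-0.0532,"rx":0,"ry":0,"rz":0,"gripper":1},
  {"tx":0,"ty":0.0192,"tz":-0.0532,"rx":0,"ry":0,"rz":0,"gripper":1},
  {"tx":0,"ty":0,"tz":0,"rx":-0.3,"ry":0,"rz":0,"gripper":1},
  {"tx":0,"ty":0,"tz":0,"rx":-0.3,"ry":0,"rz":0,"gripper":1},
  {"tx":0,"ty":0,"tz":0,"rx":-0.3,"ry":0,"rz":0,"gripper":1},
  {"tx":0,"ty":0,"tz":0,"rx":-0.3,"ry":0,"rz":0,"gripper":1},
  {"tx":0,"ty":0,"tz":0,"rx":-0.3,"ry":0,"rz":0,"gripper":1},
  {"tx":0,"ty":0,"tz":0,"rx":-0.3,"ry":0,"rz":0,"gripper":1},
  {"tx":0,"ty":0,"tz":0,"rx":-0.2,"ry":0,"rz":0,"gripper":1},
  {"tx":0,"ty":0,"tz":0,"rx":0,"ry":0,"rz":0,"gripper":1},
])

```text
time_s: 6.58
ee_pos: [564.5, -217.0, 100.9]
ee_rot: [145.1, -0.1, 124.2]
force: [-0.7, -0.5, -5.1]
gripper_width: 29.5
gripper_force: 40.0
```

```bash
python3 look.py w3; python3 rel.py 560 -220 30; python3 - <<'E'
from h import *
grab('top','t3.png');a=cv2.imread('pics/w3.png');b=cv2.imread('pics/t3.png')[80:272,250:442]
cv2.imwrite('pics/m3.png',np.hstack([cv2.resize(a,(400,300)),cv2.resize(b,(300,300))]))
E
```

```text
6.625 [ 565.64979418 -216.75494657  101.62802907] [ 1.45119226e+02 -4.93443743e-03  1.24301258e+02] [ -39.9   23.5  110.1   48.5   47.2 -108.5] 29.186425716103013 [ 438.00955452 -204.20006174  242.84526615]
6.625 [ 565.6 -216.8  101.6] [145.1  -0.  124.3] [ -39.9   23.5  110.1   48.5   47.2 -108.5]
tool shift [  0.5 -46.3  55. ] rows [ 0.001  -0.0926  0.1101]
[[-0.564  0.678  0.472]
 [ 0.826  0.462  0.322]
 [ 0.     0.572 -0.82 ]]
```

View pics/m3.png

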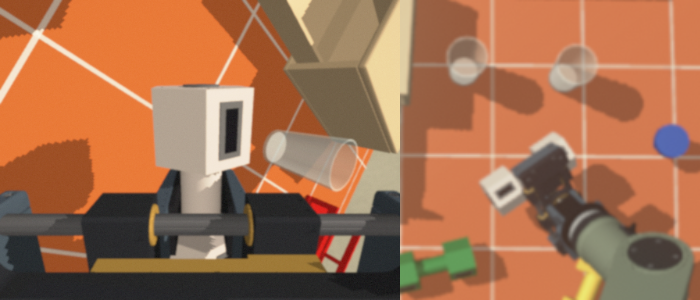

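The left half shows the windowed flat turned up past the tool, and the right half (top camera) shows a window facing up at (505,190). Lowering onto the counter.

send_rows([
  {"tx":0,"ty":-0.0174,"tz":0.0249,"rx":0,"ry":0,"rz":0,"gripper":1},
  {"tx":0,"ty":-0.0174,"tz":0.0249,"rx":0,"ry":0,"rz":0,"gripper":1},
  {"tx":0,"ty":-0.0174,"tz":0.0249,"rx":0,"ry":0,"rz":0,"gripper":1},
  {"tx":0,"ty":-0.0174,"tz":0.0249,"rx":0,"ry":0,"rz":0,"gripper":1},
  {"tx":0,"ty":-0.0165,"tz":0.0239,"rx":0,"ry":0,"rz":0,"gripper":1},
  {"tx":0,"ty":0,"tz":0,"rx":0,"ry":0,"rz":0,"gripper":1},
  {"tx":0,"ty":-0.0017,"tz":0.0025,"rx":0,"ry":0,"rz":0,"gripper":1},
  {"tx":0,"ty":0,"tz":0,"rx":0,"ry":0,"rz":0,"gripper":1},
])

```text
time_s: 7.68
ee_pos: [566.8, -216.3, 25.5]
ee_rot: [145.0, 0.1, 124.4]
force: [0.9, -0.6, -4.5]
gripper_width: 30.0
gripper_force: 40.0
```

```bash
python3 rel.py 560 -220 30
```

```text
7.675 [ 566.8 -216.3   25.5] [1.450e+02 1.000e-01 1.244e+02] [ -39.8   30.   114.    57.3   40.9 -120.6]
tool shift [ 0.8 -3.7 -8.1] rows [ 0.0016 -0.0075 -0.0162]
[[-0.564  0.676  0.474]
 [ 0.825  0.463  0.323]
 [-0.002  0.574 -0.819]]
```

send_rows([
  {"tx":0,"ty":-0.0017,"tz":0.0025,"rx":0,"ry":0,"rz":0,"gripper":1},
  {"tx":0,"ty":0,"tz":0,"rx":0,"ry":0,"rz":0,"gripper":1},
  {"tx":0,"ty":-0.0012,"tz":0.0016,"rx":0,"ry":0,"rz":0,"gripper":1},
  {"tx":0,"ty":0,"tz":0,"rx":0,"ry":0,"rz":0,"gripper":1},
  {"tx":0,"ty":0,"tz":0,"rx":0,"ry":0,"rz":0,"gripper":1},
])

```text
time_s: 8.3
ee_pos: [566.7, -216.4, 24.1]
ee_rot: [144.9, 0.1, 124.3]
force: [-4.8, 0.7, 8.4]
gripper_width: 29.4
gripper_force: 40.0
```

send_rows([
  {"tx":0,"ty":0,"tz":0,"rx":0,"ry":0,"rz":0,"gripper":0.08},
  {"tx":0,"ty":0,"tz":0,"rx":0,"ry":0,"rz":0,"gripper":0.08},
  {"tx":0,"ty":0,"tz":0,"rx":0,"ry":0,"rz":0,"gripper":0.08},
  {"tx":0,"ty":0,"tz":-0.02,"rx":0,"ry":0,"rz":0,"gripper":0.08},
  {"tx":0,"ty":0,"tz":-0.04,"rx":0,"ry":0,"rz":0,"gripper":0.08},
  {"tx":0,"ty":0,"tz":-0.06,"rx":0,"ry":0,"rz":0,"gripper":-0.1},
  {"tx":0,"ty":0,"tz":-0.08,"rx":0,"ry":0,"rz":0,"gripper":-0.1},
  {"tx":-0.04,"ty":0,"tz":0,"rx":0.3,"ry":0,"rz":0,"gripper":-0.1},
  {"tx":-0.04,"ty":0,"tz":0,"rx":0.3,"ry":0,"rz":0,"gripper":-0.1},
  {"tx":-0.04,"ty":0,"tz":0,"rx":0.3,"ry":0,"rz":0,"gripper":-0.1},
  {"tx":-0.04,"ty":0,"tz":0,"rx":0.27,"ry":0,"rz":0,"gripper":-0.1},
  {"tx":0,"ty":0,"tz":0,"rx":0,"ry":0,"rz":0,"gripper":-0.1},
])

```text
time_s: 9.8
ee_pos: [566.2, -314.2, 104.4]
ee_rot: [-179.9, 0.1, 124.5]
force: [0.1, -0.4, 0.6]
gripper_width: 50.0
gripper_force: 0.0
```

```bash
python3 look.py w4
```

```text
9.85 [ 564.19965918 -313.91099104  103.88359521] [-1.79924527e+02 -5.38366755e-02  1.24404546e+02] [-30.1  29.2  88.6  -0.1  62.2 -64.5] 50.315811640223025 [ 520.01598628 -246.14008009  276.6798098 ]
```

View pics/w4.png

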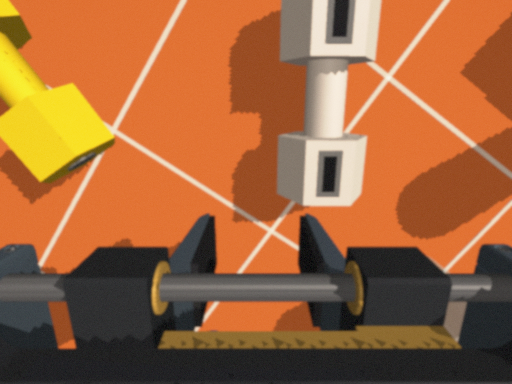

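The windows now face up, at (341,18) and (329,174). The waist spans rows 62 to 135 at column 327.

```bash
python3 - <<'E'
from h import *
import pickle
f=pickle.load(open('w4.pkl','rb'))
a,b=onplane(f,329,62,32),onplane(f,325,135,32);print(a,b,(a+b)/2)
w1,w2=onplane(f,341,18,60.6),onplane(f,329.5,174,60.6);d=w2-w1;print(w1,w2,(w1+w2)/2,np.linalg.norm(d),np.degrees(np.arctan2(d[1],d[0])))
E
python3 rel.py 560 -213 22
```

```text
[ 549.57009393 -195.31830996   32.        ] [ 580.16856233 -238.91520253   32.        ] [ 564.86932813 -217.11675624   32.        ]
[ 536.40457247 -176.97237456   60.6       ] [ 593.11016537 -259.87715366   60.6       ] [ 564.75736892 -218.42476411   60.6       ] 100.44265360856836 -55.62847286218536
9.85 [ 564.2 -313.9  103.9] [-1.799e+02 -1.000e-01  1.244e+02] [-30.1  29.2  88.6  -0.1  62.2 -64.5]
tool shift [85.6 53.7 81.9] rows [0.1711 0.1073 0.1638]
[[-0.565  0.825 -0.002]
 [ 0.825  0.565  0.   ]
 [ 0.001 -0.001 -1.   ]]
```

send_rows([
  {"tx":0.0525,"ty":0.0365,"tz":0,"rx":0,"ry":0,"rz":0,"gripper":-0.1},
  {"tx":0.0525,"ty":0.0365,"tz":0,"rx":0,"ry":0,"rz":0,"gripper":-0.1},
  {"tx":0.0525,"ty":0.0365,"tz":0,"rx":0,"ry":0,"rz":0,"gripper":-0.1},
  {"tx":0,"ty":0,"tz":0,"rx":0,"ry":0,"rz":0,"gripper":-0.1},
  {"tx":0,"ty":0,"tz":0.055,"rx":0,"ry":0,"rz":0,"gripper":-0.1},
  {"tx":0,"ty":0,"tz":0.055,"rx":0,"ry":0,"rz":0,"gripper":-0.1},
  {"tx":0,"ty":0,"tz":0.055,"rx":0,"ry":0,"rz":0,"gripper":-0.1},
  {"tx":0,"ty":0,"tz":0,"rx":0,"ry":0,"rz":0,"gripper":-0.1},
])

```text
time_s: 10.85
ee_pos: [561.9, -219.5, 19.6]
ee_rot: [-179.7, -0.3, 124.2]
force: [0.3, 0.4, -0.7]
gripper_width: 50.2
gripper_force: 0.0
```

send_rows([
  {"tx":0,"ty":0,"tz":0,"rx":0,"ry":0,"rz":0,"gripper":1},
  {"tx":0,"ty":0,"tz":0,"rx":0,"ry":0,"rz":0,"gripper":1},
  {"tx":0,"ty":0,"tz":0,"rx":0,"ry":0,"rz":0,"gripper":1},
  {"tx":0,"ty":0,"tz":0,"rx":0,"ry":0,"rz":0,"gripper":1},
  {"tx":0,"ty":0,"tz":0,"rx":0,"ry":0,"rz":0,"gripper":1},
  {"tx":0,"ty":0,"tz":-0.08,"rx":0,"ry":0,"rz":0,"gripper":1},
  {"tx":0,"ty":0,"tz":-0.1,"rx":0,"ry":0,"rz":0,"gripper":1},
  {"tx":0,"ty":0,"tz":-0.1,"rx":0,"ry":0,"rz":0,"gripper":1},
  {"tx":0,"ty":0,"tz":-0.08,"rx":0,"ry":0,"rz":0,"gripper":1},
  {"tx":0,"ty":0,"tz":0,"rx":0,"ry":0,"rz":0,"gripper":1},
])

```text
time_s: 12.1
ee_pos: [566.6, -218.9, 204.4]
ee_rot: [179.9, 0.3, 124.3]
force: [-0.1, -0.2, -3.4]
gripper_width: 29.2
gripper_force: 40.0
```

```bash
python3 rel.py 610 110 200
python3 - <<'E'
from h import *
import pickle
S,T=pickle.load(open('f0.pkl','rb'));k=.64
p=lambda a:(a[0]*k,a[1]*k)
print('floor corners', onplane(T,*p((283,318)),18).round(), onplane(T,*p((385,318)),18).round())
print('side top L', onplane(T,*p((270,222)),48), onplane(T,*p((270,312)),48),'R',onplane(T,*p((391,225)),48),onplane(T,*p((388,315)),48))
E
```

```text
12.1 [ 566.6 -218.9  204.4] [179.9   0.3 124.3] [-22.2  21.4  86.4  -0.1  71.9 -56.5]
tool shift [247.1 221.3   3.5] rows [0.4942 0.4427 0.007 ]
[[-0.564  0.826  0.005]
 [ 0.826  0.564 -0.003]
 [-0.006  0.002 -1.   ]]
floor corners [526. 194.  18.] [528.   7.  18.]
side top L [697.70762712 214.76707313  48.        ] [535.96846774 210.58639016  48.        ] R [692.94593253  -3.16106631  48.        ] [5.32428325e+02 4.29200165e-01 4.80000000e+01]
```

send_rows([
  {"tx":0.0722,"ty":0.0609,"tz":0,"rx":0,"ry":0,"rz":0,"gripper":1},
  {"tx":0.0722,"ty":0.0609,"tz":0,"rx":0,"ry":0,"rz":0,"gripper":1},
  {"tx":0.0722,"ty":0.0609,"tz":0,"rx":0,"ry":0,"rz":0,"gripper":1},
  {"tx":0.0722,"ty":0.0609,"tz":0,"rx":0,"ry":0,"rz":0,"gripper":1},
  {"tx":0.0722,"ty":0.0609,"tz":0,"rx":0,"ry":0,"rz":0,"gripper":1},
  {"tx":0.0722,"ty":0.0609,"tz":0,"rx":0,"ry":0,"rz":0,"gripper":1},
  {"tx":0.0722,"ty":0.0609,"tz":0,"rx":0,"ry":0,"rz":0,"gripper":1},
  {"tx":0,"ty":0,"tz":0,"rx":0,"ry":0,"rz":0.307,"gripper":1},
  {"tx":0,"ty":0,"tz":0,"rx":0,"ry":0,"rz":0.307,"gripper":1},
  {"tx":0,"ty":0,"tz":0,"rx":0,"ry":0,"rz":0.307,"gripper":1},
  {"tx":0,"ty":0,"tz":0,"rx":0,"ry":0,"rz":0.307,"gripper":1},
  {"tx":0,"ty":0,"tz":0,"rx":0,"ry":0,"rz":0,"gripper":1},
])

```text
time_s: 13.6
ee_pos: [597.1, 110.3, 198.3]
ee_rot: [-179.6, 0.1, 87.6]
force: [0.0, 0.2, -4.4]
gripper_width: 29.4
gripper_force: 40.0
```

```bash
python3 look.py w5; python3 rel.py 600 110 50; python3 - <<'E'
from h import *
grab('scene','s5.png');a=cv2.imread('pics/w5.png');b=cv2.imread('pics/s5.png')
cv2.imwrite('pics/m5.png',np.hstack([cv2.resize(a,(400,300)),b[84:384,112:512]]))
E
```

```text
13.65 [597.30441193 110.25766906 198.7162488 ] [-1.79667522e+02  1.13351214e-01  8.76506142e+01] [ 9.4 22.  86.3 -0.  72.1 11.8] 28.85521523557279 [602.20655637 192.71039163 370.54356651]
13.65 [597.3 110.3 198.7] [-1.797e+02  1.000e-01  8.770e+01] [ 9.4 22.  86.3 -0.  72.1 11.8]
tool shift [1.000e-01 3.600e+00 1.487e+02] rows [0.0003 0.0071 0.2974]
[[ 0.041  0.999 -0.006]
 [ 0.999 -0.041 -0.002]
 [-0.002 -0.006 -1.   ]]
```

View pics/m5.png

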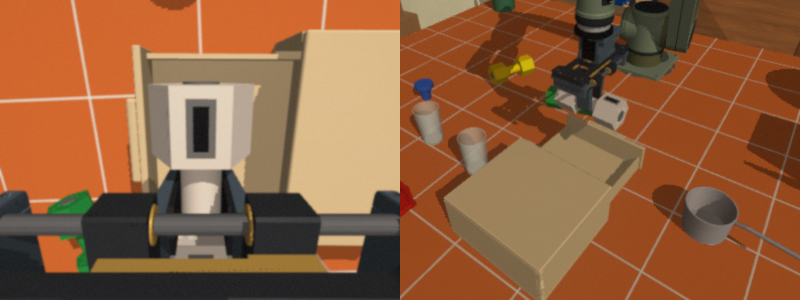

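The wrist view shows the drawer front panel at columns 133–150, the unit face near 300, and the cartridge between them with its window up at (201,130). The scene view confirms it hangs above the drawer.

```bash
python3 - <<'E'
from h import *
import pickle
f=pickle.load(open('w5.pkl','rb'))
q=lambda u,v,z:print(onplane(f,u*1.28,v*1.28,z).round(1))
for a in((133,46,80),(144,190,80),(151,50,80),(303,30,112),(297,110,112),(150,55,48),(295,55,48),(128,98,72),(132,180,72)):q(*a)
E
```

```text
[526.3 228.4  80. ]
[519.   50.9  80. ]
[546.  223.4  80. ]
[702.2 231.8 112. ]
[702.3 154.2 112. ]
[538. 221.  48.]
[719.3 213.5  48. ]
[510.8 171.2  72. ]
[502.1  62.5  72. ]
```

send_rows([
  {"tx":0,"ty":0.005,"tz":0.06,"rx":0,"ry":0,"rz":0,"gripper":1},
  {"tx":0,"ty":0,"tz":0.06,"rx":0,"ry":0,"rz":0,"gripper":1},
  {"tx":0,"ty":0,"tz":0.06,"rx":0,"ry":0,"rz":0,"gripper":1},
  {"tx":0,"ty":0,"tz":0.06,"rx":0,"ry":0,"rz":0,"gripper":1},
  {"tx":0,"ty":0,"tz":0.05,"rx":0,"ry":0,"rz":0,"gripper":1},
  {"tx":0,"ty":0,"tz":0.02,"rx":0,"ry":0,"rz":0,"gripper":1},
  {"tx":0,"ty":0,"tz":0,"rx":0,"ry":0,"rz":0,"gripper":1},
  {"tx":0,"ty":0,"tz":0,"rx":0,"ry":0,"rz":0,"gripper":1},
])

```text
time_s: 14.7
ee_pos: [601.6, 110.1, 47.1]
ee_rot: [180.0, 0.0, 87.5]
force: [0.5, 0.7, -2.9]
gripper_width: 29.3
gripper_force: 40.0
```

send_rows([
  {"tx":0,"ty":0,"tz":0.004,"rx":0,"ry":0,"rz":0,"gripper":1},
  {"tx":0,"ty":0,"tz":0,"rx":0,"ry":0,"rz":0,"gripper":1},
  {"tx":0,"ty":0,"tz":0,"rx":0,"ry":0,"rz":0,"gripper":1},
])

```text
time_s: 15.08
ee_pos: [600.8, 110.0, 44.3]
ee_rot: [-179.9, 0.1, 87.5]
force: [0.0, -0.6, -2.1]
gripper_width: 29.2
gripper_force: 40.0
```

send_rows([
  {"tx":0,"ty":0,"tz":0.004,"rx":0,"ry":0,"rz":0,"gripper":1},
  {"tx":0,"ty":0,"tz":0,"rx":0,"ry":0,"rz":0,"gripper":1},
  {"tx":0,"ty":0,"tz":0,"rx":0,"ry":0,"rz":0,"gripper":1},
])

```text
time_s: 15.45
ee_pos: [600.7, 110.0, 42.0]
ee_rot: [-179.9, 0.1, 87.5]
force: [0.5, 0.9, -3.9]
gripper_width: 29.3
gripper_force: 40.0
```

send_rows([
  {"tx":0,"ty":0,"tz":0.003,"rx":0,"ry":0,"rz":0,"gripper":1},
  {"tx":0,"ty":0,"tz":0,"rx":0,"ry":0,"rz":0,"gripper":1},
  {"tx":0,"ty":0,"tz":0,"rx":0,"ry":0,"rz":0,"gripper":1},
])

```text
time_s: 15.82
ee_pos: [600.9, 110.0, 40.9]
ee_rot: [-179.9, 0.1, 87.5]
force: [0.3, -0.7, -0.1]
gripper_width: 29.5
gripper_force: 40.0
```

send_rows([
  {"tx":0,"ty":0,"tz":0.002,"rx":0,"ry":0,"rz":0,"gripper":1},
  {"tx":0,"ty":0,"tz":0,"rx":0,"ry":0,"rz":0,"gripper":1},
  {"tx":0,"ty":0,"tz":0,"rx":0,"ry":0,"rz":0,"gripper":1},
])

```text
time_s: 16.2
ee_pos: [601.3, 109.9, 40.9]
ee_rot: [180.0, 0.1, 87.5]
force: [-1.0, -1.1, 5.2]
gripper_width: 29.0
gripper_force: 40.0
```

send_rows([
  {"tx":0,"ty":0,"tz":0,"rx":0,"ry":0,"rz":0,"gripper":-0.1},
  {"tx":0,"ty":0,"tz":0,"rx":0,"ry":0,"rz":0,"gripper":-0.1},
  {"tx":0,"ty":0,"tz":0,"rx":0,"ry":0,"rz":0,"gripper":-0.1},
  {"tx":0,"ty":0,"tz":-0.05,"rx":0,"ry":0,"rz":0,"gripper":-0.1},
  {"tx":0,"ty":0,"tz":-0.1,"rx":0,"ry":0,"rz":0,"gripper":-0.1},
  {"tx":0,"ty":0,"tz":-0.1,"rx":0,"ry":0,"rz":0,"gripper":-0.1},
  {"tx":0,"ty":-0.1,"tz":-0.05,"rx":0,"ry":0,"rz":0,"gripper":1},
  {"tx":0,"ty":-0.1,"tz":0,"rx":0,"ry":0,"rz":0,"gripper":1},
  {"tx":0,"ty":-0.1,"tz":0,"rx":0,"ry":0,"rz":0,"gripper":1},
  {"tx":0,"ty":0,"tz":0,"rx":0,"ry":0,"rz":0,"gripper":1},
])

```text
time_s: 17.45
ee_pos: [447.6, 116.5, 189.9]
ee_rot: [-179.8, 0.1, 87.5]
force: [0.4, -0.6, 0.4]
gripper_width: 13.0
gripper_force: 0.0
```

```bash
python3 look.py w6; python3 - <<'E'
from h import *
grab('scene','s6.png');grab('top','t6.png');a=cv2.imread('pics/t6.png')[30:280,120:370];b=cv2.imread('pics/s6.png')
cv2.imwrite('pics/m6.png',np.hstack([cv2.resize(a,(400,400)),cv2.resize(b[140:340,180:380],(400,400))]))
E
```

```text
17.5 [450.15705848 116.78240244 190.18584565] [-1.79961151e+02  6.66685670e-02  8.75269900e+01] [ 1.320e+01  9.500e+00  1.054e+02 -1.000e-01  6.520e+01  1.570e+01] 8.964753676725033 [452.25011943 198.93257243 362.1639699 ]
```

View pics/m6.png

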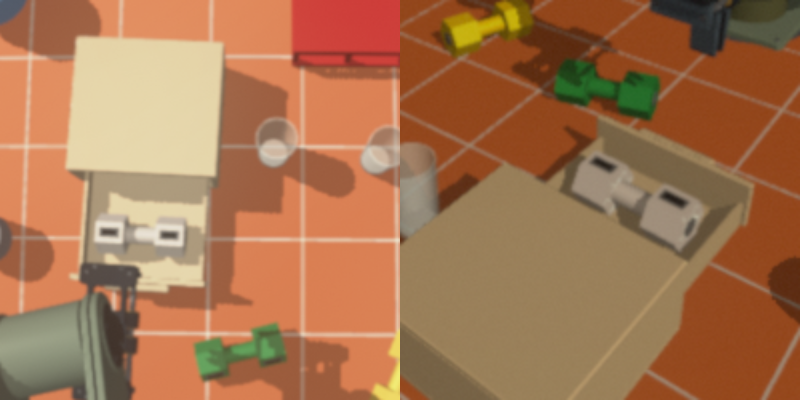

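The cartridge lies in the drawer with both windows up (left half (110,232) and (170,236)). It sits crosswise, clear of the walls. Next I push the lip.

send_rows([
  {"tx":0,"ty":0,"tz":0.07,"rx":0,"ry":0,"rz":0,"gripper":1},
  {"tx":0,"ty":0,"tz":0.07,"rx":0,"ry":0,"rz":0,"gripper":1},
  {"tx":0,"ty":0,"tz":0.07,"rx":0,"ry":0,"rz":0,"gripper":1},
  {"tx":0,"ty":0,"tz":0.07,"rx":0,"ry":0,"rz":0,"gripper":1},
  {"tx":0,"ty":0,"tz":0,"rx":0,"ry":0,"rz":0,"gripper":1},
  {"tx":0,"ty":0.03,"tz":0,"rx":0,"ry":0,"rz":0,"gripper":1},
  {"tx":0,"ty":0.03,"tz":0,"rx":0,"ry":0,"rz":0,"gripper":1},
  {"tx":0,"ty":0.02,"tz":0,"rx":0,"ry":0,"rz":0,"gripper":1},
  {"tx":0,"ty":0.02,"tz":0,"rx":0,"ry":0,"rz":0,"gripper":1},
  {"tx":0,"ty":0,"tz":0,"rx":0,"ry":0,"rz":0,"gripper":1},
])

```text
time_s: 18.85
ee_pos: [501.9, 114.4, 49.9]
ee_rot: [-180.0, 0.1, 87.5]
force: [0.9, 0.6, -0.4]
gripper_width: 0.3
gripper_force: 0.0
```

send_rows([
  {"tx":0,"ty":0.015,"tz":0,"rx":0,"ry":0,"rz":0,"gripper":1},
  {"tx":0,"ty":0.02,"tz":0,"rx":0,"ry":0,"rz":0,"gripper":1},
  {"tx":0,"ty":0.025,"tz":0,"rx":0,"ry":0,"rz":0,"gripper":1},
  {"tx":0,"ty":0.025,"tz":0,"rx":0,"ry":0,"rz":0,"gripper":1},
  {"tx":0,"ty":0.025,"tz":0,"rx":0,"ry":0,"rz":0,"gripper":1},
  {"tx":0,"ty":0.025,"tz":0,"rx":0,"ry":0,"rz":0,"gripper":1},
  {"tx":0,"ty":0.025,"tz":0,"rx":0,"ry":0,"rz":0,"gripper":1},
  {"tx":0,"ty":0.025,"tz":0,"rx":0,"ry":0,"rz":0,"gripper":1},
  {"tx":0,"ty":0.025,"tz":0,"rx":0,"ry":0,"rz":0,"gripper":1},
  {"tx":0,"ty":0.02,"tz":0,"rx":0,"ry":0,"rz":0,"gripper":1},
  {"tx":0,"ty":0.015,"tz":0,"rx":0,"ry":0,"rz":0,"gripper":1},
  {"tx":0,"ty":0,"tz":0,"rx":0,"ry":0,"rz":0,"gripper":1},
])

```text
time_s: 20.35
ee_pos: [624.4, 109.3, 49.7]
ee_rot: [180.0, 0.0, 87.5]
force: [0.0, 1.3, 0.3]
gripper_width: 0.5
gripper_force: 0.0
```

send_rows([
  {"tx":0,"ty":0.015,"tz":0,"rx":0,"ry":0,"rz":0,"gripper":1},
  {"tx":0,"ty":0.015,"tz":0,"rx":0,"ry":0,"rz":0,"gripper":1},
  {"tx":0,"ty":0.015,"tz":0,"rx":0,"ry":0,"rz":0,"gripper":1},
  {"tx":0,"ty":0.015,"tz":0,"rx":0,"ry":0,"rz":0,"gripper":1},
  {"tx":0,"ty":0.01,"tz":0,"rx":0,"ry":0,"rz":0,"gripper":1},
  {"tx":0,"ty":0,"tz":0,"rx":0,"ry":0,"rz":0,"gripper":1},
])

```text
time_s: 21.1
ee_pos: [659.1, 107.3, 49.5]
ee_rot: [-180.0, 0.1, 87.5]
force: [-0.1, -0.6, -0.8]
gripper_width: 1.1
gripper_force: 0.0
```

send_rows([
  {"tx":0,"ty":0.006,"tz":0,"rx":0,"ry":0,"rz":0,"gripper":1},
  {"tx":0,"ty":0.006,"tz":0,"rx":0,"ry":0,"rz":0,"gripper":1},
  {"tx":0,"ty":0,"tz":0,"rx":0,"ry":0,"rz":0,"gripper":1},
])

```text
time_s: 21.48
ee_pos: [664.5, 107.1, 49.4]
ee_rot: [-179.9, 0.1, 87.5]
force: [-0.1, -0.4, -0.7]
gripper_width: 0.3
gripper_force: 0.1
```

send_rows([
  {"tx":0,"ty":0.006,"tz":0,"rx":0,"ry":0,"rz":0,"gripper":1},
  {"tx":0,"ty":0.006,"tz":0,"rx":0,"ry":0,"rz":0,"gripper":1},
  {"tx":0,"ty":0,"tz":0,"rx":0,"ry":0,"rz":0,"gripper":1},
])

```text
time_s: 21.85
ee_pos: [670.7, 106.9, 49.4]
ee_rot: [-180.0, 0.1, 87.5]
force: [-1.0, 0.6, -1.4]
gripper_width: 0.5
gripper_force: 0.1
```

```bash
python3 - <<'E'
from h import *
print(env.state()['ee_pos'],env.state()['force'])
grab('scene','s7.png');grab('top','t7.png');a=cv2.imread('pics/t7.png')[30:230,120:320];b=cv2.imread('pics/s7.png')
cv2.imwrite('pics/m7.png',np.hstack([cv2.resize(a,(400,400)),cv2.resize(b[140:340,180:380],(400,400))]))
E
```

```text
[670.71295012 106.88501728  49.44244226] [-0.97675564  0.63704892 -1.36118085]
```

View pics/m7.png

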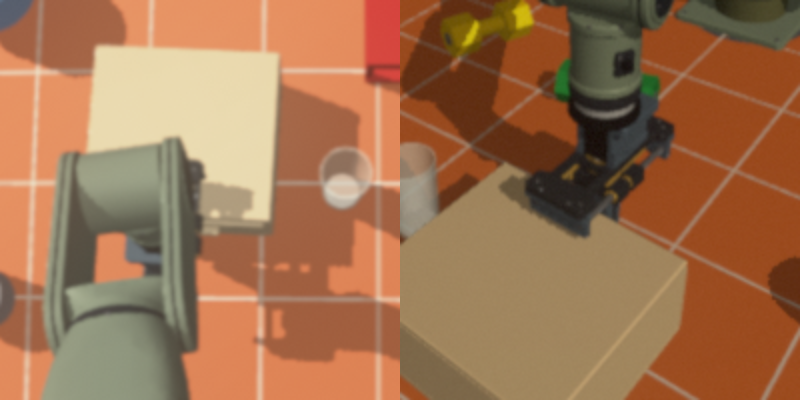

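The drawer is almost shut, with the front just proud at (230,228). I push on to the stop in small steps.

send_rows([
  {"tx":0,"ty":0.006,"tz":0,"rx":0,"ry":0,"rz":0,"gripper":1},
  {"tx":0,"ty":0,"tz":0,"rx":0,"ry":0,"rz":0,"gripper":1},
  {"tx":0,"ty":0,"tz":0,"rx":0,"ry":0,"rz":0,"gripper":1},
])

```text
time_s: 22.32
ee_pos: [673.4, 106.9, 49.5]
ee_rot: [-179.9, 0.1, 87.5]
force: [0.3, 0.1, 0.0]
gripper_width: 0.4
gripper_force: 0.0
```

send_rows([
  {"tx":0,"ty":0.004,"tz":0,"rx":0,"ry":0,"rz":0,"gripper":1},
  {"tx":0,"ty":0,"tz":0,"rx":0,"ry":0,"rz":0,"gripper":1},
  {"tx":0,"ty":0,"tz":0,"rx":0,"ry":0,"rz":0,"gripper":1},
])

```text
time_s: 22.7
ee_pos: [673.8, 106.8, 49.4]
ee_rot: [-179.7, 0.1, 87.5]
force: [-4.8, 1.1, 3.9]
gripper_width: 0.5
gripper_force: 2.7
```

send_rows([
  {"tx":0,"ty":0.004,"tz":0,"rx":0,"ry":0,"rz":0,"gripper":1},
  {"tx":0,"ty":0,"tz":0,"rx":0,"ry":0,"rz":0,"gripper":1},
])

```text
time_s: 22.95
ee_pos: [673.7, 106.8, 49.5]
ee_rot: [-179.5, 0.1, 87.5]
force: [-10.9, -0.2, 6.2]
gripper_width: 0.2
gripper_force: 5.2
```

send_rows([
  {"tx":0,"ty":-0.02,"tz":0,"rx":0,"ry":0,"rz":0,"gripper":1},
  {"tx":0,"ty":-0.06,"tz":0,"rx":0,"ry":0,"rz":0,"gripper":1},
  {"tx":0,"ty":-0.1,"tz":0,"rx":0,"ry":0,"rz":0,"gripper":1},
  {"tx":0,"ty":-0.1,"tz":0,"rx":0,"ry":0,"rz":0,"gripper":1},
  {"tx":0,"ty":-0.1,"tz":-0.1,"rx":0,"ry":0,"rz":0,"gripper":1},
  {"tx":0,"ty":-0.04,"tz":-0.1,"rx":0,"ry":0,"rz":0,"gripper":1},
  {"tx":0,"ty":0,"tz":0,"rx":0,"ry":0,"rz":0,"gripper":1},
  {"tx":0,"ty":0,"tz":0,"rx":0,"ry":0,"rz":0,"gripper":1},
])

```text
time_s: 23.95
ee_pos: [473.6, 115.6, 143.9]
ee_rot: [-180.0, 0.1, 87.5]
force: [-0.1, 0.1, 0.7]
gripper_width: 0.3
gripper_force: 0.0
```

```bash
python3 - <<'E'
from h import *
print(env.state()['ee_pos'],env.state()['force'])
grab('scene','s8.png');grab('top','t8.png');a=cv2.imread('pics/t8.png');b=cv2.imread('pics/s8.png')
cv2.imwrite('pics/m8.png',np.hstack([cv2.resize(a[20:240,40:320],(400,314)),cv2.resize(b[100:384,0:362],(400,314))]))
E
```

```text
[473.62689003 115.63723773 143.88782512] [-0.11457849  0.11324801  0.72228924]
```

View pics/m8.png

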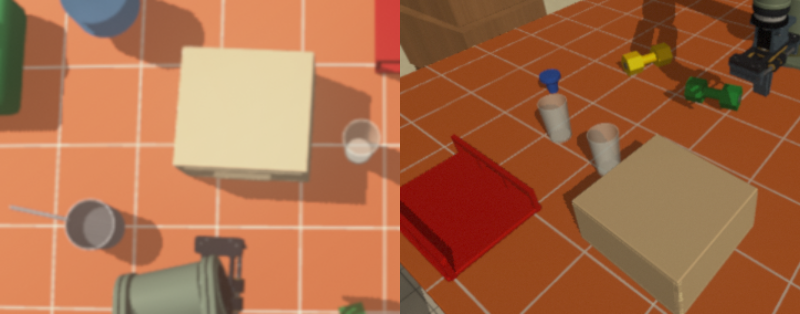

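The drawer is shut against its stop, with only the lip showing at (245,175). The tumblers, stopper and dipper stand in place, and the arm touches nothing.

```bash
python3 -c "
from workcell import env
print(env.job_done())"
```

```text
the job is handed in; nothing more can be done
None
```

The job is handed in: I laid the cartridge window side up in the drawer and pushed the drawer shut to its end stop. The tumblers, stopper and dipper were still standing in the last pictures, and no verdict came back on hand-in.

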